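Pour the mushrooms through the funnel into the jar

TASK

Fill the jar with the mushrooms for the toast line: slide the white tray with its jar home against the stop under the funnel, then tip the pan by its crank bar until all six mushrooms have gone through the funnel into the jar, and set the pan back level. Finally draw the tray back out along the table, the jar standing in its nest, until the whole jar is clear of the guide rails and their flared ends. Do not touch the mushrooms with the gripper, do not move the table's other things, and let go of everything.

Things in the scene. Friction and masses are not known exactly. Their poses are not given: they have to be found in the camera images.
- station: Fixed metal filling station; origin on the table under the funnel's axis, mm in its frame: two guide rails 20 high along y, inner faces at x = +-61.5, from y = -100 to 60, with flared ends out to y = -140, x = +-90; two uprights 212 high at x = +-77, y = 70 carry the pan; the fixed funnel is above the rails. The tray enters the lane from its open -y end, moving to +y.
- stop (a point): Middle of the stop bar's face, 22 mm high, which closes the lane at station y = +59.5 mm. The tray's front edge meets it when home.
- funnel_rim (a point): Centre of the funnel's wide rim, diameter 176 mm, 185 mm above the table; the cone narrows to an inner diameter of 64 mm at height 125. Only the pan's lip is above it.
- pan (a joint): Tipping sheet-steel pan, 128 x 180 mm, walls 45 high, hinged at its open lip (96 wide). 0 = level, on its end stop (the start); up to 1.2 rad as its rear rises and the lip pours into the funnel. Stiff hinge: stays where left; takes about 5 to 12 N at the bar. A 3 mm sill holds the mushrooms back when level; they begin to tumble out at about 0.3 rad and all are out by 1.1.
- pan_hinge (a point): Middle of the pan's hinge line, which runs along the station's x, at station x = 0, y = +62, height 202 mm. The pan lies on its +y side.
- pan_bar (a point): Middle of the black crank bar: round, diameter 14, 60 mm long, along station x (-94 to -154), 100 mm from the hinge line, beside the pan. At pan angle q it is at station x = -124, y = 62 + 100 sin(0.52 - q), height 202 + 100 cos(0.52 - q) mm: pushed towards -y it tips the pan, back to +y it levels it. Free space above and on both sides.
- funnel_outlet (a point): Centre of the funnel's lower opening, 108 mm above the table.
- sled: Loose white plastic sliding tray, 0.5 kg, flat on the table: a plate 116 x 116 mm, 8 thick, origin under its centre, with a low nest (rim 12 high) that holds the jar, and a tongue 50 mm wide towards its -y. Its +y edge is 58 mm from the origin. When it is home against the stop, the jar is under the funnel.
- sled_handle (a point): The tray's handle: an upright fin on the tongue, 12 mm thick along the tray's x, 60 long along its y, top 78 mm above the table. This point is on its middle plane, 58 mm up, 160 mm from the tray's origin towards the tray's -y.
- jar: Clear plastic open jar, outer diameter 92, inner 84, 90 mm high, floor 5 mm, loose, standing in the tray's nest. Origin at the centre of its underside, z up.
- jar_mouth (a point): Centre of the jar's mouth (98 mm above the table; it passes 10 mm under the funnel).
- mushroom0: Button mushroom, cap diameter 30 mm, stem 14 mm thick reaching 19 mm from the cap's centre; firm, 15 g. One of six, lying in the pan at the start. Origin at the cap's centre.
- mushroom1: Button mushroom, cap diameter 30 mm, stem 14 mm thick reaching 19 mm from the cap's centre; firm, 15 g. One of six, lying in the pan at the start. Origin at the cap's centre.
- mushroom2: Button mushroom, cap diameter 30 mm, stem 14 mm thick reaching 19 mm from the cap's centre; firm, 15 g. One of six, lying in the pan at the start. Origin at the cap's centre.
- mushroom3: Button mushroom, cap diameter 30 mm, stem 14 mm thick reaching 19 mm from the cap's centre; firm, 15 g. One of six, lying in the pan at the start. Origin at the cap's centre.
- mushroom4: Button mushroom, cap diameter 30 mm, stem 14 mm thick reaching 19 mm from the cap's centre; firm, 15 g. One of six, lying in the pan at the start. Origin at the cap's centre.
- mushroom5: Button mushroom, cap diameter 30 mm, stem 14 mm thick reaching 19 mm from the cap's centre; firm, 15 g. One of six, lying in the pan at the start. Origin at the cap's centre.
- toast0: Plain slice of bread lying flat, 105 x 105 x 22 mm. Bystander: leave it where it is. Origin at the centre of its underside.
- toast1: Plain slice of bread lying flat, 105 x 105 x 22 mm. Bystander: leave it where it is. Origin at the centre of its underside.
- can: Can, diameter 74, 110 mm high. Bystander: leave it where it is. Origin at the centre of its underside.
- spice: Lidded jar, diameter 56, 130 mm high. Bystander: leave it where it is. Origin at the centre of its underside.
- bowl: Steel bowl, diameter 130, 60 mm high. Bystander: leave it where it is. Origin at the centre of its underside.
- spatula: Spatula with a black handle, lying flat. Bystander: leave it where it is. Origin at the centre of its underside.
Mind the look-alikes: they are no part of the job. What is shaped like the jar but purple or turquoise is not meant.

How it is judged (in metres and radians):
On the way, in this order (a step that is already met when the one before it is completed fails the run):
1. the tray is home: the jar stands upright under the funnel (mouth within 12 mm of the outlet's axis), with the pan not yet tipped (horizontal distance between jar_mouth and funnel_outlet below 0.012 m and angle between jar's own z axis and vertical below 0.12 rad and horizontal distance between jar and sled below 0.012 m and height (world z) of jar below 0.018 m and value of joint pan below 0.1 rad), for 0.2 s.
2. the pan is being tipped (over 0.15 rad) with the jar under the funnel (horizontal distance between jar_mouth and funnel_outlet below 0.012 m and angle between jar's own z axis and vertical below 0.12 rad and value of joint pan above 0.15 rad), for 0.1 s.
3. all six mushrooms are in the jar under the funnel, and the pan is level again (within 0.08 rad) (horizontal distance between jar_mouth and funnel_outlet below 0.012 m and angle between jar's own z axis and vertical below 0.12 rad and horizontal distance between each of mushroom0, mushroom1, mushroom2, mushroom3, mushroom4, mushroom5 and jar below 0.042 m and z of mushroom0 in the frame of jar between 0.005 and 0.085 m and z of mushroom1 in the frame of jar between 0.005 and 0.085 m and z of mushroom2 in the frame of jar between 0.005 and 0.085 m and z of mushroom3 in the frame of jar between 0.005 and 0.085 m and z of mushroom4 in the frame of jar between 0.005 and 0.085 m and z of mushroom5 in the frame of jar between 0.005 and 0.085 m and value of joint pan below 0.08 rad), for 0.2 s.
4. the tray with the filled jar is drawn out, clear of the rails (y of jar in the frame of station below -0.16 m and horizontal distance between each of mushroom0, mushroom1, mushroom2, mushroom3, mushroom4, mushroom5 and jar below 0.042 m and z of mushroom0 in the frame of jar between 0.005 and 0.085 m and z of mushroom1 in the frame of jar between 0.005 and 0.085 m and z of mushroom2 in the frame of jar between 0.005 and 0.085 m and z of mushroom3 in the frame of jar between 0.005 and 0.085 m and z of mushroom4 in the frame of jar between 0.005 and 0.085 m and z of mushroom5 in the frame of jar between 0.005 and 0.085 m and angle between jar's own z axis and vertical below 0.12 rad and horizontal distance between jar and sled below 0.012 m and height (world z) of jar below 0.018 m), for 0.1 s.
At the end, for the whole second after the job is handed in: All six mushrooms in the jar; jar upright (0.12 rad) and within 12 mm of the nest's centre; tray flat on the table, at rest; jar axis over 160 mm from the funnel axis towards the open end of the lane; pan level (under 0.08 rad) (all of step 4 and value of joint pan below 0.08 rad and angle between sled's own z axis and vertical below 0.06 rad and height (world z) of sled below 0.006 m and linear speed of each of sled, jar below 0.02 m/s); the robot touches nothing.
It fails at once if the robot touches a mushroom (contact force between any of the arm, the fingers and mushroom0 above 0.5 N or contact force between any of the arm, the fingers and mushroom1 above 0.5 N or contact force between any of the arm, the fingers and mushroom2 above 0.5 N or contact force between any of the arm, the fingers and mushroom3 above 0.5 N or contact force between any of the arm, the fingers and mushroom4 above 0.5 N or contact force between any of the arm, the fingers and mushroom5 above 0.5 N).
It fails at once if a bystander is moved by more than 20 mm (distance of any of toast0, toast1, can, spice, bowl, spatula from where it was at the start of the episode above 0.02 m).
It fails at once if the jar is tipped over (angle between jar's own z axis and vertical above 0.6 rad).
It fails at once if a mushroom is spilled on the table or the floor ((height (world z) of mushroom0 below 0.04 m and horizontal distance between mushroom0 and jar above 0.06 m) or (height (world z) of mushroom1 below 0.04 m and horizontal distance between mushroom1 and jar above 0.06 m) or (height (world z) of mushroom2 below 0.04 m and horizontal distance between mushroom2 and jar above 0.06 m) or (height (world z) of mushroom3 below 0.04 m and horizontal distance between mushroom3 and jar above 0.06 m) or (height (world z) of mushroom4 below 0.04 m and horizontal distance between mushroom4 and jar above 0.06 m) or (height (world z) of mushroom5 below 0.04 m and horizontal distance between mushroom5 and jar above 0.06 m)).
It also fails if it takes over 67 s, if anything falls off the work surface, if the arm or the gripper's body presses on something with over 40 N, if the wrist force passes 120 N, or if a joint passes its speed limit or range.

ROBOT

A 7-joint arm with a two-finger parallel gripper is mounted at the origin on the work surface. World frame = base frame: x ahead of the robot, y to its left, z up, the work surface at z = 0. Lengths are in m, angles in degrees, forces in N, time in s.
With the tool pointing down it reaches from about 0.4 to 0.875 m from the base axis. Payload 6.5 kg.
Tool frame: the origin (TCP) lies at the very end of the fingers, on their centre line; the grasp point (between the pads) lies 19 mm behind it (env.grip_depth is the distance from the TCP to the grasp point, in m); z points along the fingers, y is the line along which they close (so a half turn about z gives the same grasp; the last joint's range is limited). The gripper opens to 85 mm and grips with 20 to 120 N. Pads are 22 mm wide; open, the fingers measure 114 mm over their backs; the gripper's body (76 mm by 85 mm) begins 54 mm behind the grasp point. The pads swing forward as they close: fully open they stand 13 mm farther back than shut.
Start: joints at [59.462, 30.733, -0.252, 88.115, 0.149, 61.152, -4.079], TCP at [0.293, -0.58, 0.231] pointing down, gripper open.
Joint ranges: [-154.64, 154.64], [-21.42, 123.67], [-72.66, 72.17], [13.99, 137.28], [-74.86, 254.86], [10.95, 109.41], [-158.01, 158.01]. Speed limits (degrees/s): [136.94, 136.94, 180, 180, 180, 180, 180].

INTERFACE

Orientations are given as [roll, pitch, yaw] about the fixed x, y, z axes, in that order (R = Rz(yaw) Ry(pitch) Rx(roll)).
In Python, from station import env gives the robot as it stands. The module is installed in compiled form; this text tells all that it offers.
- The arm moves only by the tool apply_moves, never from a script. Its argument "series" is a list of rows, each an object with "xyz": the shift along the tool's x, y, z as a fraction of full scale, a list of three; "angular": the turn, a rotation vector about the tool's x, y, z as a fraction of full scale, a list of three. In form: [{"xyz": [dx, dy, dz], "angular": [rx, ry, rz]}, ...]. A call has 1 to 10 rows; each row shifts and turns the commanded pose from where the row before left it, along the tool's axes as they then stand; what a row does not reach is not made up. Full scale, the value 1, is 0.03 m for a shift and 0.15 rad for a turn. A row lasts 1/10 s, in which the tool goes at most 50 mm and 8.59 degrees, less where a joint would pass 70% of its speed; a pose out of reach is approached as far as the arm can. A call with a number of a shift or a turn outside -1 to 1 is refused whole. A call with a gripper value outside its range is refused whole. "hand" is the opening, from -1 (shut) to 1 (fully open), set as the call begins (left out, the last holds). The fingers move at their own pace and stop on an object; "grip_force" is the grip in N (left out, the last holds). Time passes only in rows, so rows that do not move let the fingers close. It gives the time, the measured TCP pose, the force, the opening and the grip force at its end, in the units of the state.
- env.read_state(): the state, without advancing time (a new reading comes with each control period).
- env.get_image(name): name is "scene" or "side" or "wrist"; returns a dict with "pixels" (480x640x3 uint8, red, green, blue), "fov_y" (degrees; the focal length in pixels is half the picture's height over the tangent of half this angle, whatever the lens; pixels are square), "cx", "cy" (the principal point, pixels), "R" (3x3) and "t" (3): a world point X has camera coordinates R X + t. Camera axes: x right, y down, z forward; pixel columns grow to the right and rows downward; lengths in m; the calibration is good to about 2 mm. A picture is of the moment at which its call begins. There is no depth.
- env.sign_off(): hands the job in; it is judged then, once.
The state is a dict: "t": time; "qpos": joint angles; "qvel": joint speeds; "tau": joint torques, N m; "ee_pos": TCP position; "tcp_rot": TCP orientation; "contact_force": force on the tool from outside, world axes, zero at the start; "ft_torque": the same for the moment, N m; "grip_width": finger opening in m; "finger_force": force on a finger pad.
Only numpy, scipy, OpenCV 4.12 (cv2) and the standard library are available. Lean on these libraries where they do the work, as an engineer would, in place of code of your own. Each camera call takes 0.05 s, during which the arm holds its last target. There are 200 camera calls.

## Working session

There is one attempt and no reset: what is moved stays moved. The work goes in short steps, Python scripts to look and compute and a tool call to move; the robot and the scene stay as the last step left them, time stands still between calls to the robot, and variables do not carry over. Pictures are saved under pics/ and viewed, at most 10 in all, crops included, and the job is handed in when it is done.

Besides the shell and the picture viewer there is one more tool, called in YAML: its name, and indented under it one key for each argument. apply_moves: Moves the arm, as the interface text tells. Its arguments: {"type":"object","properties":{"series":{"type":"array","items":{"type":"object","properties":{"xyz":{"type":"array","items":{"type":"number"}},"angular":{"type":"array","items":{"type":"number"}}}}},"hand":{"type":"number"},"grip_force":{"type":"number"}},"required":["series"]}

```bash
mkdir -p pics
python3 - <<'E'
from station import env
import cv2,pickle,numpy as np
d={}
for n in("scene","side","wrist"):
    i=env.get_image(n); d[n]=i; cv2.imwrite(f"pics/{n}0.png",i["pixels"][:,:,::-1]); print(n,i["fov_y"],i["cx"],i["cy"],np.round(-np.array(i["R"]).T@i["t"],3))
pickle.dump(d,open("d0.pkl","wb"))
print(env.read_state())
E
```

```text
scene 42.39874502926684 311.75658029718113 238.42313258295087 [0.984 0.796 1.199]
side 45.43264876999463 314.53007968203406 235.7485543740629 [0.531 1.207 0.788]
wrist 68.65990806846577 320.134709670194 236.1521896644596 [ 0.363 -0.544  0.374]
{'t': 0.15, 'qpos': array([59.4608889 , 30.76917841, -0.25401894, 88.15681204,  0.14732224,
       61.15362629, -4.07989018]), 'qvel': array([-0.03387406, -0.13160312, -0.05122708, -0.11830491,  0.00936075,
       -0.02570545,  0.08787583]), 'tau': array([ 1.41570683e-03, -5.83785295e+01,  1.04974341e+00, -2.59349674e+01,
        1.25276178e-02,  6.54637071e-03, -2.37417424e-05]), 'ee_pos': array([ 0.29229994, -0.58001807,  0.23060172]), 'tcp_rot': array([-1.79920841e+02,  4.63624731e-03,  2.67487433e+01]), 'contact_force': array([-0.09793763, -0.00535467, -0.49260023]), 'ft_torque': array([ 0.05626049, -0.01524348, -0.00406614]), 'finger_force': 0.0, 'grip_width': 0.08516063327651693}
```

View pics/scene0.png

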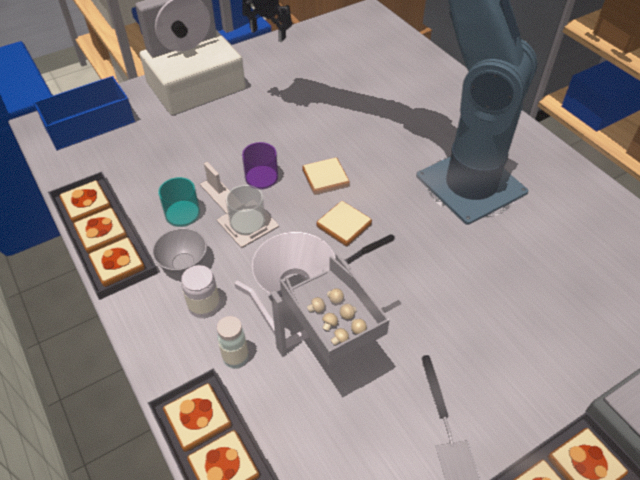

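View pics/side0.png

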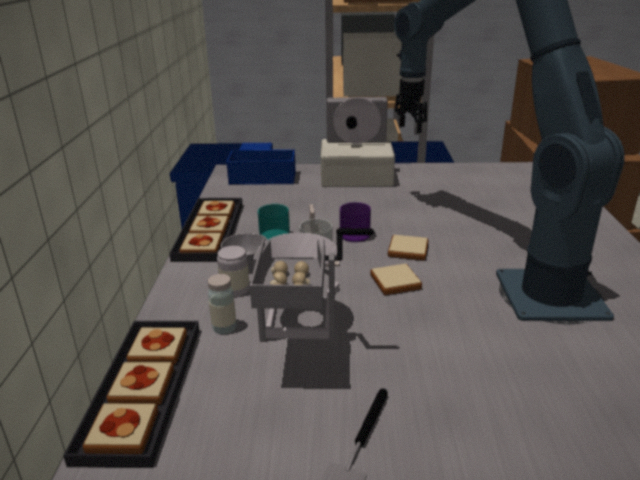

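The scene picture shows:
- the clear jar in the white tray at (246,212), with its fin at (213,180)
- the funnel at (292,262) and the pan at (335,315)
- the black crank bar from (345,260) to (395,240)

Possible look-alikes are the purple jar (261,166), the turquoise jar (180,202), the bowl (180,250) and the lidded jars (200,290) and (232,342). I choose the clear jar with the fin. Next I make close crops of both views.

Run:
```python
import cv2,pickle
d=pickle.load(open("d0.pkl","rb"))
a=d["scene"]["pixels"][140:380,190:410,::-1]; a=cv2.resize(a,None,fx=2.5,fy=2.5,interpolation=cv2.INTER_CUBIC); cv2.imwrite("pics/c1.png",a)
a=d["side"]["pixels"][195:355,215:395,::-1]; a=cv2.resize(a,None,fx=3.6,fy=3.6,interpolation=cv2.INTER_CUBIC); cv2.imwrite("pics/c2.png",a)
```

```text
(no output)
```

View pics/c1.png

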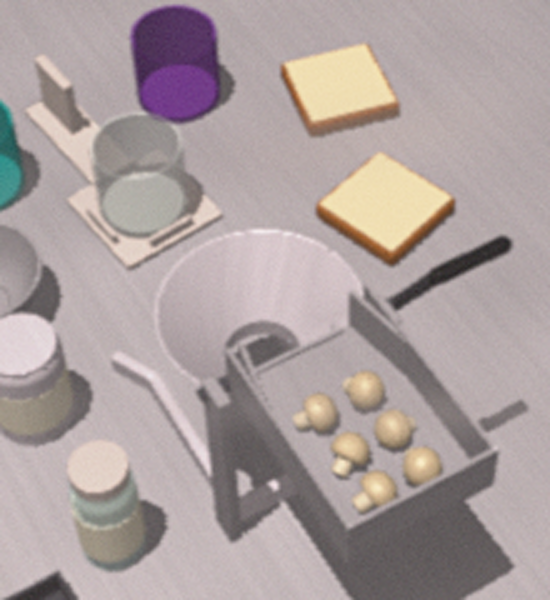

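View pics/c2.png

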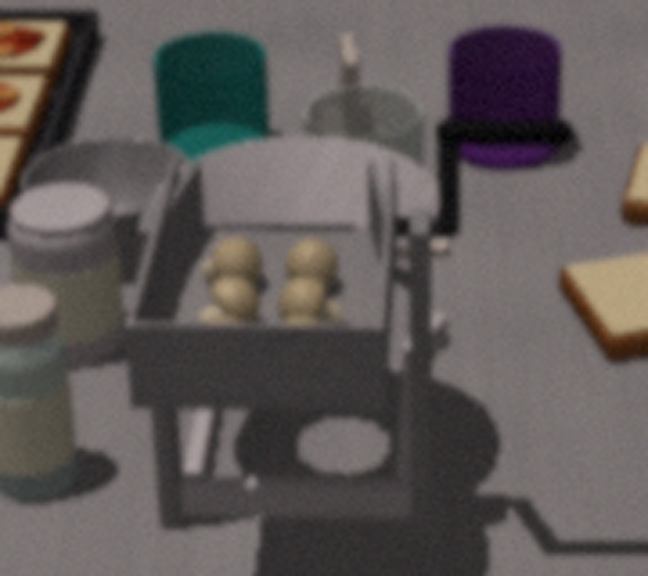

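```bash
cat > h.py <<'E'
import numpy as np,pickle
from scipy.optimize import least_squares
def proj(c,X):
    P=np.asarray(X)@np.array(c["R"]).T+c["t"]; f=240/np.tan(np.radians(c["fov_y"]/2))
    return P[...,:2]/P[...,2:]*f+[c["cx"],c["cy"]]
def W(p,L):
    L=np.atleast_2d(L)/1000.; c,s=np.cos(p[2]),np.sin(p[2])
    return np.c_[p[0]+c*L[:,0]-s*L[:,1],p[1]+s*L[:,0]+c*L[:,1],L[:,2]]
c1=lambda u,v:np.array([u/2.5+190,v/2.5+140]); c2=lambda u,v:np.array([u/3.6+215,v/3.6+195])
def fit(p0,obs):
    d=pickle.load(open("d0.pkl","rb"))
    fn=lambda p:np.ravel([proj(d[n],W(p,L))[0]-uv for n,L,uv in obs])
    r=least_squares(fn,p0,loss="soft_l1",f_scale=1.5); print(np.round(r.x,4),np.degrees(r.x[2])); print(np.round(fn(r.x).reshape(-1,2),1).tolist()); return r.x
def tri(cs,uvs):
    A=[];b=[]
    for c,u in zip(cs,uvs):
        f=240/np.tan(np.radians(c["fov_y"]/2)); k=(np.array(u)-[c["cx"],c["cy"]])/f; R=np.array(c["R"]);t=np.array(c["t"])
        for i in(0,1): A.append(R[i]-k[i]*R[2]); b.append(k[i]*t[2]-t[i])
    return np.linalg.lstsq(np.array(A),np.array(b),rcond=None)[0]
E
python3 - <<'E'
from h import *
d=pickle.load(open("d0.pkl","rb")); S,T=d["scene"],d["side"]
print("bar tip",tri([S,T],[c1(507,243),c2(571,132)]),"fin top far/mid",tri([S,T],[c1(57,75),c2(350,36)]))
by=62+100*np.sin(.52); bz=202+100*np.cos(.52)
p=fit([.5,.25,0],[("scene",[-154,by,bz],c1(505,243)),("side",[-154,by,bz],c2(570,132)),("scene",[90,-140,20],c1(115,357)),
("side",[-94,by,bz],c2(447,132)),("scene",[-64,242,247],c1(495,455)),("scene",[64,242,247],c1(345,530)),("side",[-64,242,247],c2(388,327)),("side",[64,242,247],c2(132,325))])
th=np.linspace(0,6.28,90); C=W(p,np.c_[88*np.cos(th),88*np.sin(th),185+0*th])
q=proj(S,C); q=(q-[190,140])*2.5; print("rim pred left/top/right",q.min(0),q.max(0),"obs 157,230,~367")
q=(proj(T,C)-[215,195])*3.6; print(q.min(0),q.max(0),"obs top 137, right 438")
s=fit([.6,0,0.],[("scene",[58,-58,8],c1(68,203)),("scene",[58,58,8],c1(130,267)),("scene",[-58,58,8],c1(222,213)),
("scene",[0,-190,78],c1(40,60)),("scene",[0,-130,78],c1(72,92)),("side",[0,-160,78],c2(350,37))])
print("handle",W(s,[0,-160,58]),"home sled",W(p,[0,1.5,0]),"bar",W(p,[-124,by,bz]))
c,si=np.cos(p[2]),np.sin(p[2]); R=np.array([[c,si],[-si,c]]); print("sled in station",R@(s[:2]-p[:2]),np.degrees(s[2]-p[2]))
E
```

```text
bar tip [0.45770281 0.22201532 0.28692626] fin top far/mid [ 0.60116687 -0.32898211  0.09322213]
[ 0.6128  0.109  -0.0245] -1.4026977146771096
[[0.4, 0.3], [-2.3, 0.3], [-1.1, -2.4], [0.5, 0.1], [2.7, -2.5], [1.9, -0.8], [-1.3, 0.5], [-2.4, 0.2]]
rim pred left/top/right [156.79238415 226.46646951] [369.91736035 395.77036025] obs 157,230,~367
[151.55476229 134.53124751] [441.58178832 274.54468114] obs top 137, right 438
[ 0.5845 -0.1854  0.1057] 6.055400377253925
[[-0.0, -1.1], [0.1, 0.9], [1.3, 0.8], [-0.0, -1.3], [-0.7, -1.5], [-1.2, 3.4]]
handle [[ 0.60138691 -0.34450708  0.058     ]] home sled [[0.61286502 0.11047665 0.        ]] bar [[0.4915995  0.22366707 0.28878192]]
sled in station [-0.02110519 -0.29498195] 7.458098091931034
```

```bash
cat >> h.py <<'E'
from scipy.spatial.transform import Rotation as Rn
def plan(xyz,rpy,n,start=None):
    """rows to reach TCP pose; rounded to 2 decimals, closed loop on rounding"""
    if start is None:
        from station import env
        s=env.read_state(); start=(s["ee_pos"],s["tcp_rot"])
    p=np.array(start[0]); R=Rn.from_euler("xyz",start[1],degrees=True); Rt=Rn.from_euler("xyz",rpy,degrees=True); xyz=np.array(xyz)
    for k in range(n,0,-1):
        x=np.round(R.inv().apply(xyz-p)/k/.03,2); a=np.round((R.inv()*Rt).as_rotvec()/k/.15,2)
        print('{"xyz":%s,"angular":%s},'%((x+0).tolist(),(a+0).tolist()))
        p=p+R.apply(x*.03); R=R*Rn.from_rotvec(a*.15)
    return p,R.as_euler("xyz",degrees=True)
E
python3 -c "
from h import *
plan([.598,-.36,.2],[180,0,96],14)"
```

```text
{"xyz":[0.89, -0.14, 0.07],"angular":[0.0, 0.0, -0.58]},
{"xyz":[0.89, -0.06, 0.07],"angular":[0.0, 0.0, -0.58]},
{"xyz":[0.9, 0.02, 0.07],"angular":[0.0, 0.0, -0.57]},
{"xyz":[0.89, 0.09, 0.07],"angular":[0.0, 0.0, -0.58]},
{"xyz":[0.88, 0.17, 0.07],"angular":[0.0, 0.0, -0.57]},
{"xyz":[0.86, 0.24, 0.07],"angular":[0.0, 0.0, -0.58]},
{"xyz":[0.84, 0.32, 0.08],"angular":[0.0, 0.0, -0.57]},
{"xyz":[0.81, 0.39, 0.07],"angular":[0.0, 0.0, -0.58]},
{"xyz":[0.77, 0.46, 0.08],"angular":[0.0, 0.0, -0.57]},
{"xyz":[0.73, 0.52, 0.07],"angular":[0.0, 0.0, -0.58]},
{"xyz":[0.68, 0.58, 0.08],"angular":[0.0, 0.0, -0.57]},
{"xyz":[0.63, 0.64, 0.07],"angular":[0.0, 0.0, -0.58]},
{"xyz":[0.58, 0.69, 0.08],"angular":[0.0, 0.0, -0.57]},
{"xyz":[0.51, 0.73, 0.07],"angular":[0.0, -0.01, -0.58]},
```

apply_moves:
  series:
    - {"xyz": [0.89,-0.14,0.07],"angular": [0,0,-0.58]}
    - {"xyz": [0.89,-0.06,0.07],"angular": [0,0,-0.58]}
    - {"xyz": [0.9,0.02,0.07],"angular": [0,0,-0.57]}
    - {"xyz": [0.89,0.09,0.07],"angular": [0,0,-0.58]}
    - {"xyz": [0.88,0.17,0.07],"angular": [0,0,-0.57]}
    - {"xyz": [0.86,0.24,0.07],"angular": [0,0,-0.58]}
    - {"xyz": [0.84,0.32,0.08],"angular": [0,0,-0.57]}
    - {"xyz": [0.81,0.39,0.07],"angular": [0,0,-0.58]}
    - {"xyz": [0.77,0.46,0.08],"angular": [0,0,-0.57]}
    - {"xyz": [0.73,0.52,0.07],"angular": [0,0,-0.58]}
  hand: 1

```text
t: 1.15
ee_pos: [0.5116, -0.4228, 0.2092]
tcp_rot: [-180.0, -0.0, 76.4]
contact_force: [-0.2, -0.3, -0.1]
grip_width: 0.0856
finger_force: 0.0
```

apply_moves:
  series:
    - {"xyz": [0.68,0.58,0.08],"angular": [0,0,-0.57]}
    - {"xyz": [0.63,0.64,0.07],"angular": [0,0,-0.58]}
    - {"xyz": [0.58,0.69,0.08],"angular": [0,0,-0.57]}
    - {"xyz": [0.51,0.73,0.07],"angular": [0,0,-0.58]}
    - {"xyz": [0,0,0],"angular": [0,0,0]}
    - {"xyz": [0,0,0],"angular": [0,0,0]}

```text
t: 1.75
ee_pos: [0.598, -0.3601, 0.2001]
tcp_rot: [-179.9, -0.0, 96.0]
contact_force: [-0.7, -0.1, -0.3]
grip_width: 0.0852
finger_force: 0.0
```

Run:
```python
from station import env
from h import *
import cv2
i=env.get_image("wrist"); cv2.imwrite("pics/w1.png",i["pixels"][:,:,::-1]); pickle.dump(i,open("w1.pkl","wb"))
s=env.read_state(); print(s["ee_pos"],s["tcp_rot"],s["qpos"])
sl=[.5845,-.1854,.1057]
for L in([6,-190,78],[-6,-190,78],[6,-130,78],[-6,-130,78],[58,58,8],[-58,-58,8],[25,-190,8]): print(L,proj(i,W(sl,L))[0].round(0))
```

```text
[ 0.5972688  -0.36128925  0.20026456] [-1.79923962e+02  1.90304495e-02  9.59296524e+01] [ 38.86279091  38.56722757 -18.24344181  80.53618067  12.71863239
  62.96568322  24.47189238]
[6, -190, 78] [333. 247.]
[-6, -190, 78] [318. 247.]
[6, -130, 78] [334. 171.]
[-6, -130, 78] [318. 171.]
[58, 58, 8] [401. -85.]
[-58, -58, 8] [259.  78.]
[25, -190, 8] [350. 223.]
```

View pics/w1.png

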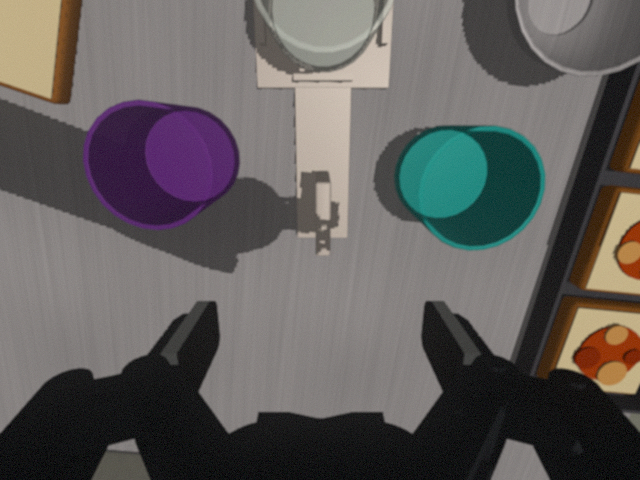

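The fin appears between rows ~175 and 255 at column 323, and the tray's back edge (257–390, row 88) is level with the gripper. So the handle is at about (0.5995, -0.349), within 5 mm of the fit, and its yaw matches. I will tilt the tool 20° to keep clear of the funnel when the tray is home.

Run:
```python
from h import *
R=Rn.from_euler("xyz",[180,0,95.9],degrees=True)*Rn.from_rotvec([0,np.radians(20),0]); e=R.as_euler("xyz",degrees=True); print(e)
s=plan([.599,-.3425,.11],e,8); plan([.599,-.3425,.04],e,5,s)
```

```text
[180.  -20.   95.9]
{"xyz":[0.08, 0.02, 0.38],"angular":[0.0, 0.29, 0.0]},
{"xyz":[0.06, 0.02, 0.38],"angular":[0.0, 0.29, 0.0]},
{"xyz":[0.04, 0.01, 0.38],"angular":[0.0, 0.29, 0.0]},
{"xyz":[0.03, 0.02, 0.38],"angular":[0.0, 0.29, 0.0]},
{"xyz":[0.01, 0.01, 0.38],"angular":[0.0, 0.29, 0.0]},
{"xyz":[-0.01, 0.02, 0.38],"angular":[0.0, 0.29, 0.0]},
{"xyz":[-0.02, 0.01, 0.39],"angular":[0.0, 0.29, 0.0]},
{"xyz":[-0.04, 0.02, 0.38],"angular":[-0.01, 0.3, 0.0]},
{"xyz":[-0.16, 0.0, 0.44],"angular":[0.0, 0.0, 0.0]},
{"xyz":[-0.16, 0.0, 0.44],"angular":[0.0, 0.0, 0.0]},
{"xyz":[-0.16, 0.0, 0.44],"angular":[0.0, 0.0, 0.0]},
{"xyz":[-0.16, 0.0, 0.44],"angular":[0.0, 0.0, 0.0]},
{"xyz":[-0.15, 0.0, 0.44],"angular":[0.0, 0.0, 0.0]},
```

apply_moves:
  series:
    - {"xyz": [0.08,0.02,0.38],"angular": [0,0.29,0]}
    - {"xyz": [0.06,0.02,0.38],"angular": [0,0.29,0]}
    - {"xyz": [0.04,0.01,0.38],"angular": [0,0.29,0]}
    - {"xyz": [0.03,0.02,0.38],"angular": [0,0.29,0]}
    - {"xyz": [0.01,0.01,0.38],"angular": [0,0.29,0]}
    - {"xyz": [-0.01,0.02,0.38],"angular": [0,0.29,0]}
    - {"xyz": [-0.02,0.01,0.39],"angular": [0,0.29,0]}
    - {"xyz": [-0.04,0.02,0.38],"angular": [0,0.3,0]}
    - {"xyz": [0,0,0],"angular": [0,0,0]}
  hand: 0.1

```text
t: 2.7
ee_pos: [0.5978, -0.3428, 0.1066]
tcp_rot: [-179.7, -20.3, 95.8]
contact_force: [-0.6, -0.6, -0.1]
grip_width: 0.0468
finger_force: 0.0
```

apply_moves:
  series:
    - {"xyz": [-0.16,0,0.44],"angular": [0,0,0]}
    - {"xyz": [-0.16,0,0.44],"angular": [0,0,0]}
    - {"xyz": [-0.16,0,0.44],"angular": [0,0,0]}
    - {"xyz": [-0.16,0,0.44],"angular": [0,0,0]}
    - {"xyz": [-0.15,0,0.44],"angular": [0,0,0]}
    - {"xyz": [0,0,0],"angular": [0,0,0]}

```text
t: 3.3
ee_pos: [0.5985, -0.3404, 0.0376]
tcp_rot: [-179.8, -20.2, 96.0]
contact_force: [-0.1, 0.6, -1.1]
grip_width: 0.0469
finger_force: 0.0
```

apply_moves:
  series:
    - {"xyz": [0,0,0]}
    - {"xyz": [0,0,0]}
    - {"xyz": [0,0,0]}
    - {"xyz": [0,0,0]}
    - {"xyz": [0,0,0]}
    - {"xyz": [0,0,0]}
    - {"xyz": [0,0,0]}
    - {"xyz": [0,0,0]}
  hand: -1
  grip_force: 40

```text
schema error: expected keys xyz, angular
```

apply_moves:
  series:
    - {"xyz": [0,0,0],"angular": [0,0,0]}
    - {"xyz": [0,0,0],"angular": [0,0,0]}
    - {"xyz": [0,0,0],"angular": [0,0,0]}
    - {"xyz": [0,0,0],"angular": [0,0,0]}
    - {"xyz": [0,0,0],"angular": [0,0,0]}
    - {"xyz": [0,0,0],"angular": [0,0,0]}
    - {"xyz": [0,0,0],"angular": [0,0,0]}
  hand: -1
  grip_force: 40

```text
t: 4.0
ee_pos: [0.6003, -0.342, 0.0413]
tcp_rot: [180.0, -20.0, 96.0]
contact_force: [-2.6, -0.9, 5.4]
grip_width: 0.0119
finger_force: 40.0
```

Run:
```python
from station import env
from h import *
import cv2
for n in("scene","wrist"):
    i=env.get_image(n); pickle.dump(i,open(n+"2.pkl","wb")); im=i["pixels"][:,:,::-1]
    if n=="scene": im=cv2.resize(im[140:290,190:370],None,fx=3,fy=3,interpolation=cv2.INTER_CUBIC)
    cv2.imwrite(f"pics/{n}2.png",im)
a=cv2.imread("pics/wrist2.png"); b=cv2.imread("pics/scene2.png")
cv2.imwrite("pics/m2.png",cv2.resize(np.vstack([a[:240],cv2.resize(b,(640,533))]),(560,676))[:600])
s=env.read_state(); print(s["ee_pos"],s["tcp_rot"],s["grip_width"],s["finger_force"],s["contact_force"])
```

```text
[ 0.60030456 -0.34193498  0.04130692] [179.96239513 -19.97823543  96.03356128] 0.01139842628276924 39.963828921318054 [-1.0819032  -1.69125254  5.19168049]
```

View pics/m2.png

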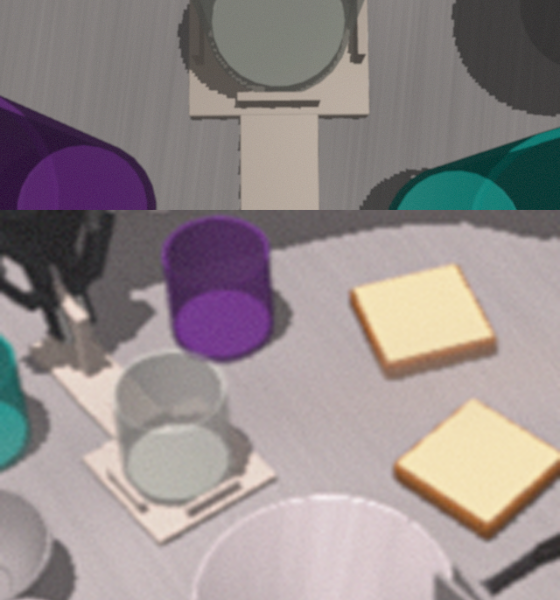

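Run:
```python
from h import *
w=pickle.load(open("wrist2.pkl","rb")); S=pickle.load(open("scene2.pkl","rb"))
def ray(c,uv,z):
    f=240/np.tan(np.radians(c["fov_y"]/2)); d=np.array(c["R"]).T@[(uv[0]-c["cx"])/f,(uv[1]-c["cy"])/f,1]; o=-np.array(c["R"]).T@c["t"]; return o+d*(z-o[2])/d[2]
for u,v in((190,115),(368,115)): print(ray(w,(u/.875,v/.8876),.008))
# scene corners in m2: x/.875*(180/640)... 
for u,v in((83,461),(163,541),(275,473)): 
    print(ray(S,(u/.875*180/640+190,(v/.8876-240)*150/533+140),.008))
# expected from fit sled & by TCP
R=Rn.from_euler("xyz",[180,-20,96.03],degrees=True); G=np.array([.6003,-.342,.0413])-.019*R.as_matrix()[:,2]; print("G",G)
y=np.radians(6.03); print("sled origin if G at handle",G[:2]+.16*np.array([-np.sin(y),np.cos(y)]))
P=[.6128,.109,-.0245]
e=[180,-20,88.6]; z=Rn.from_euler("xyz",e,degrees=True).as_matrix()[:,2]
t=W(P,[0,-205-160,58])[0]; t[2]=G[2]+.001; s=plan(t+.019*z,e,10,([.6003,-.342,.0403],[180,-20,96.03])); print(s)
```

```text
[ 0.53354575 -0.25547149  0.008     ]
[ 0.64717384 -0.24346525  0.008     ]
[ 0.64723119 -0.24221555  0.008     ]
[ 0.62983471 -0.13185819  0.008     ]
[ 0.51845947 -0.14669589  0.008     ]
G [ 0.60098265 -0.34846243  0.05915416]
sled origin if G at handle [ 0.58417478 -0.1893477 ]
{"xyz":[0.29, 0.04, 0.1],"angular":[-0.03, 0.0, 0.08]},
{"xyz":[0.29, 0.04, 0.1],"angular":[-0.03, 0.0, 0.08]},
{"xyz":[0.29, 0.04, 0.1],"angular":[-0.03, 0.0, 0.08]},
{"xyz":[0.29, 0.03, 0.1],"angular":[-0.03, 0.0, 0.08]},
{"xyz":[0.29, 0.03, 0.1],"angular":[-0.03, 0.0, 0.08]},
{"xyz":[0.29, 0.03, 0.1],"angular":[-0.03, 0.0, 0.08]},
{"xyz":[0.29, 0.02, 0.1],"angular":[-0.03, 0.0, 0.08]},
{"xyz":[0.29, 0.02, 0.1],"angular":[-0.03, 0.0, 0.08]},
{"xyz":[0.3, 0.01, 0.09],"angular":[-0.03, 0.0, 0.09]},
{"xyz":[0.29, 0.01, 0.1],"angular":[-0.03, 0.0, 0.08]},
(array([ 0.60401847, -0.2494718 ,  0.0422548 ]), array([179.95565239, -20.00405385,  88.62172401]))
```

apply_moves:
  series:
    - {"xyz": [0.29,0.04,0.1],"angular": [-0.03,0,0.08]}
    - {"xyz": [0.29,0.04,0.1],"angular": [-0.03,0,0.08]}
    - {"xyz": [0.29,0.04,0.1],"angular": [-0.03,0,0.08]}
    - {"xyz": [0.29,0.03,0.1],"angular": [-0.03,0,0.08]}
    - {"xyz": [0.29,0.03,0.1],"angular": [-0.03,0,0.08]}
    - {"xyz": [0.29,0.03,0.1],"angular": [-0.03,0,0.08]}
    - {"xyz": [0.29,0.02,0.1],"angular": [-0.03,0,0.08]}
    - {"xyz": [0.29,0.02,0.1],"angular": [-0.03,0,0.08]}
    - {"xyz": [0.3,0.01,0.09],"angular": [-0.03,0,0.09]}
    - {"xyz": [0.29,0.01,0.1],"angular": [-0.03,0,0.08]}

```text
t: 5.1
ee_pos: [0.6032, -0.247, 0.0415]
tcp_rot: [-179.9, -20.1, 88.6]
contact_force: [-0.4, -2.2, -4.4]
grip_width: 0.0115
finger_force: 38.8
```

apply_moves:
  series:
    - {"xyz": [0,0,0],"angular": [0,0,0]}
    - {"xyz": [0,0,0],"angular": [0,0,0]}
    - {"xyz": [0,0,0],"angular": [0,0,0]}

```text
t: 5.4
ee_pos: [0.6035, -0.2486, 0.042]
tcp_rot: [-180.0, -20.1, 88.6]
contact_force: [-0.2, -0.0, -4.4]
grip_width: 0.0115
finger_force: 39.0
```

Run:
```python
from station import env
from h import *
import cv2
o=[]
P=[.6128,.109,-.0245]
for n in("wrist","scene"):
    i=env.get_image(n); pickle.dump(i,open(n+"3.pkl","wb")); im=i["pixels"][:,:,::-1].copy()
    for L in([90,-140,20],[61.5,-100,20],[-90,-140,20],[-61.5,-100,20],[58,-147,8],[-58,-147,8]):
        u=proj(i,W(P,L))[0]
        if abs(u).max()<2000: cv2.circle(im,tuple(int(round(k*8)) for k in u),16,(0,0,255),-1,shift=3)
    o.append(im)
a,b=o; b=cv2.resize(b[160:320,180:380],None,fx=3.2,fy=3.2,interpolation=cv2.INTER_CUBIC)
m=np.vstack([a[:240],b]); print(m.shape); cv2.imwrite("pics/m3.png",cv2.resize(m,None,fx=.78,fy=.78))
s=env.read_state(); print(s["ee_pos"],s["tcp_rot"],s["contact_force"])
```

```text
(752, 640, 3)
[ 0.60355665 -0.24898883  0.04207082] [179.99549247 -20.05110342  88.58548762] [-0.13755434  1.2527221  -3.9141584 ]
```

View pics/m3.png

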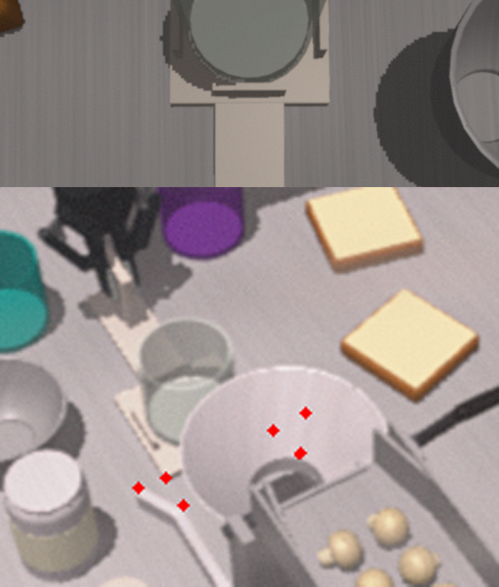

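apply_moves:
  series:
    - {"xyz": [0.14,0.02,0.08],"angular": [0,0,0]}
    - {"xyz": [0.31,0.02,0.13],"angular": [0,0,0]}
    - {"xyz": [0.47,0,0.17],"angular": [0,0,0]}
    - {"xyz": [0.47,0,0.17],"angular": [0,0,0]}
    - {"xyz": [0.47,0,0.17],"angular": [0,0,0]}
    - {"xyz": [0.31,0,0.11],"angular": [0,0,0]}
    - {"xyz": [0.16,0,0.06],"angular": [0,0,0]}

```text
t: 6.2
ee_pos: [0.6068, -0.1719, 0.0413]
tcp_rot: [180.0, -20.1, 88.7]
contact_force: [0.6, -2.7, -0.5]
grip_width: 0.0118
finger_force: 39.8
```

apply_moves:
  series:
    - {"xyz": [0.31,0,0.11],"angular": [0,0,0]}
    - {"xyz": [0.47,0,0.17],"angular": [0,0,0]}
    - {"xyz": [0.47,0,0.17],"angular": [0,0,0]}
    - {"xyz": [0.31,0,0.11],"angular": [0,0,0]}
    - {"xyz": [0.16,0,0.06],"angular": [0,0,0]}

```text
t: 6.7
ee_pos: [0.6079, -0.1171, 0.0413]
tcp_rot: [180.0, -20.1, 88.7]
contact_force: [0.3, -1.4, -2.9]
grip_width: 0.0113
finger_force: 39.5
```

apply_moves:
  series:
    - {"xyz": [0.31,0,0.11],"angular": [0,0,0]}
    - {"xyz": [0.47,0,0.17],"angular": [0,0,0]}
    - {"xyz": [0.47,0,0.17],"angular": [0,0,0]}
    - {"xyz": [0.31,0,0.11],"angular": [0,0,0]}
    - {"xyz": [0.16,0,0.06],"angular": [0,0,0]}
    - {"xyz": [0,0,0],"angular": [0,0,0]}

```text
t: 7.3
ee_pos: [0.6091, -0.0624, 0.0416]
tcp_rot: [-180.0, -20.1, 88.7]
contact_force: [0.4, 1.8, -3.7]
grip_width: 0.0116
finger_force: 39.1
```

apply_moves:
  series:
    - {"xyz": [0.09,0,0.03],"angular": [0,0,0]}
    - {"xyz": [0.09,0,0.03],"angular": [0,0,0]}
    - {"xyz": [0.09,0,0.03],"angular": [0,0,0]}
    - {"xyz": [0.09,0,0.03],"angular": [0,0,0]}

```text
t: 7.7
ee_pos: [0.61, -0.0536, 0.0419]
tcp_rot: [179.9, -20.0, 88.6]
contact_force: [0.0, -2.1, -3.5]
grip_width: 0.0114
finger_force: 39.4
```

apply_moves:
  series:
    - {"xyz": [0.09,0,0.03],"angular": [0,0,0]}
    - {"xyz": [0.09,0,0.03],"angular": [0,0,0]}
    - {"xyz": [0.09,0,0.03],"angular": [0,0,0]}
    - {"xyz": [0.09,0,0.03],"angular": [0,0,0]}

```text
t: 8.1
ee_pos: [0.61, -0.0415, 0.0421]
tcp_rot: [180.0, -20.0, 88.6]
contact_force: [0.9, -1.6, -3.9]
grip_width: 0.0118
finger_force: 39.3
```

apply_moves:
  series:
    - {"xyz": [0.06,0,0.02],"angular": [0,0,0]}
    - {"xyz": [0.06,0,0.02],"angular": [0,0,0]}

```text
t: 8.3
ee_pos: [0.6107, -0.041, 0.0422]
tcp_rot: [179.9, -19.8, 88.6]
contact_force: [-0.2, -12.1, -0.3]
grip_width: 0.0118
finger_force: 40.4
```

The wrist force reached 12 N at y = -0.041, where the stop was expected, so the tray is home. I release it and back off along the tool axis.

apply_moves:
  series:
    - {"xyz": [0,0,0],"angular": [0,0,0]}
    - {"xyz": [0,0,0],"angular": [0,0,0]}
    - {"xyz": [0,0,0],"angular": [0,0,0]}
  hand: 0.1

```text
t: 8.6
ee_pos: [0.6104, -0.0367, 0.0428]
tcp_rot: [179.9, -20.1, 88.7]
contact_force: [0.0, 0.2, 1.1]
grip_width: 0.0472
finger_force: 0.0
```

apply_moves:
  series:
    - {"xyz": [0,0,-0.3],"angular": [0,0,0]}
    - {"xyz": [0,0,-0.6],"angular": [0,0,0]}
    - {"xyz": [0,0,-1],"angular": [0,0,0]}
    - {"xyz": [0,0,-1],"angular": [0,0,0]}
    - {"xyz": [0,0,-1],"angular": [0,0,0]}
    - {"xyz": [0,0,-1],"angular": [0,0,0]}
    - {"xyz": [0,0,-1],"angular": [0,0,0]}
    - {"xyz": [0,0,-1],"angular": [0,0,0]}
    - {"xyz": [0,0,-1],"angular": [0,0,0]}
    - {"xyz": [0,0,-1],"angular": [0,0,0]}

```text
t: 9.6
ee_pos: [0.6075, -0.1295, 0.2952]
tcp_rot: [179.9, -20.0, 88.6]
contact_force: [0.8, -0.1, -0.2]
grip_width: 0.047
finger_force: 0.0
```

Run:
```python
from station import env
from h import *
import cv2
P=[.6133,.111,-.0245]; by=62+100*np.sin(.52); bz=202+100*np.cos(.52)
b=W(P,[-132,by,bz])[0]; print(b)
o=[]
for n in("scene","side"):
    i=env.get_image(n); im=i["pixels"][:,:,::-1].copy(); f=3
    u0,v0=(220,200) if n=="scene" else (240,215)
    im=cv2.resize(im[v0:v0+120,u0:u0+190],None,fx=f,fy=f,interpolation=cv2.INTER_CUBIC)
    for L in([-94,by,bz],[-154,by,bz],[0,60,20],[0,0,98],[0,-158.5,78],[-90,-140,20],[-61.5,-100,20],[90,-140,20]):
        u=(proj(i,W(P,L))[0]-[u0,v0]+.5)*f; cv2.circle(im,(int(u[0]),int(u[1])),2,(0,0,255),-1)
    th=np.linspace(0,6.28,60)
    for u in (proj(i,W(P,np.c_[88*np.cos(th),88*np.sin(th),185+0*th]))-[u0,v0]+.5)*f: 
        cv2.circle(im,(int(u[0]),int(u[1])),1,(0,160,0),-1)
    o.append(im)
m=np.vstack(o);print(m.shape); cv2.imwrite("pics/m4.png",cv2.resize(m,None,fx=.83,fy=.83))
plan([b[0],b[1],.40],[180,0,178.6],16)
```

```text
[0.4840757  0.22588817 0.28878192]
(720, 570, 3)
{"xyz":[0.77, -0.28, 0.05],"angular":[0.12, -0.11, -0.65]},
{"xyz":[0.79, -0.2, 0.04],"angular":[0.12, -0.11, -0.65]},
{"xyz":[0.81, -0.13, 0.03],"angular":[0.12, -0.11, -0.65]},
{"xyz":[0.82, -0.05, 0.02],"angular":[0.12, -0.11, -0.65]},
{"xyz":[0.82, 0.03, 0.0],"angular":[0.12, -0.11, -0.65]},
{"xyz":[0.81, 0.11, -0.01],"angular":[0.12, -0.11, -0.65]},
{"xyz":[0.79, 0.19, -0.03],"angular":[0.11, -0.11, -0.65]},
{"xyz":[0.77, 0.27, -0.04],"angular":[0.12, -0.11, -0.65]},
{"xyz":[0.74, 0.34, -0.06],"angular":[0.12, -0.11, -0.65]},
{"xyz":[0.7, 0.41, -0.08],"angular":[0.11, -0.11, -0.64]},
{"xyz":[0.66, 0.47, -0.1],"angular":[0.12, -0.11, -0.64]},
{"xyz":[0.61, 0.53, -0.12],"angular":[0.11, -0.11, -0.65]},
{"xyz":[0.55, 0.59, -0.13],"angular":[0.12, -0.12, -0.64]},
{"xyz":[0.49, 0.64, -0.16],"angular":[0.12, -0.11, -0.65]},
{"xyz":[0.42, 0.67, -0.17],"angular":[0.11, -0.12, -0.64]},
{"xyz":[0.35, 0.71, -0.19],"angular":[0.12, -0.11, -0.65]},
```

View pics/m4.png

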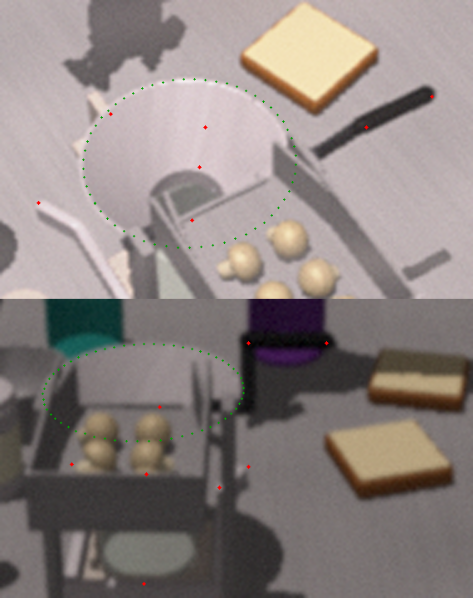

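The overlay matches the rim and the bar ends, from (365,127) to (432,97) in the scene half, and the jar shows through the outlet. Next I move over the bar.

apply_moves:
  series:
    - {"xyz": [0.77,-0.28,0.05],"angular": [0.12,-0.11,-0.65]}
    - {"xyz": [0.79,-0.2,0.04],"angular": [0.12,-0.11,-0.65]}
    - {"xyz": [0.81,-0.13,0.03],"angular": [0.12,-0.11,-0.65]}
    - {"xyz": [0.82,-0.05,0.02],"angular": [0.12,-0.11,-0.65]}
    - {"xyz": [0.82,0.03,0],"angular": [0.12,-0.11,-0.65]}
    - {"xyz": [0.81,0.11,-0.01],"angular": [0.12,-0.11,-0.65]}
    - {"xyz": [0.79,0.19,-0.03],"angular": [0.11,-0.11,-0.65]}
    - {"xyz": [0.77,0.27,-0.04],"angular": [0.12,-0.11,-0.65]}
    - {"xyz": [0.74,0.34,-0.06],"angular": [0.12,-0.11,-0.65]}
    - {"xyz": [0.7,0.41,-0.08],"angular": [0.11,-0.11,-0.64]}

```text
t: 10.7
ee_pos: [0.5278, 0.0949, 0.3583]
tcp_rot: [176.1, -7.6, 145.9]
contact_force: [-0.6, -0.2, 0.2]
grip_width: 0.0471
finger_force: 0.0
```

apply_moves:
  series:
    - {"xyz": [0.66,0.47,-0.1],"angular": [0.12,-0.11,-0.64]}
    - {"xyz": [0.61,0.53,-0.12],"angular": [0.11,-0.11,-0.65]}
    - {"xyz": [0.55,0.59,-0.13],"angular": [0.12,-0.12,-0.64]}
    - {"xyz": [0.49,0.64,-0.16],"angular": [0.12,-0.11,-0.65]}
    - {"xyz": [0.42,0.67,-0.17],"angular": [0.11,-0.12,-0.64]}
    - {"xyz": [0.35,0.71,-0.19],"angular": [0.12,-0.11,-0.65]}
    - {"xyz": [0,0,0],"angular": [0,0,0]}
    - {"xyz": [0,0,0],"angular": [0,0,0]}
    - {"xyz": [0,0,0],"angular": [0,0,0]}

```text
t: 11.6
ee_pos: [0.482, 0.2262, 0.3965]
tcp_rot: [179.9, -0.5, 178.6]
contact_force: [0.3, 0.3, -0.4]
grip_width: 0.0471
finger_force: 0.0
```

Run:
```python
from station import env
from h import *
import cv2
P=[.6133,.111,-.0245]; by=62+100*np.sin(.52); bz=202+100*np.cos(.52)
i=env.get_image("wrist"); im=i["pixels"][:,:,::-1].copy(); pickle.dump(i,open("w5.pkl","wb"))
for L in([-94,by,bz],[-154,by,bz]): u=proj(i,W(P,L))[0]; print(u); cv2.circle(im,(int(u[0]),int(u[1])),3,(0,0,255),-1)
cv2.imwrite("pics/w5.png",im)
s=env.read_state(); print(s["ee_pos"],s["tcp_rot"],s["qpos"])
plan([.4841,.2259,.27],[180,0,178.6],9)
```

```text
[318.57445456 282.84398056]
[318.50843648 207.85798707]
[0.48217251 0.22595314 0.39643599] [179.93041266  -0.49270956 178.59663734] [ 10.83923581  18.16001282 -51.64934047  90.630048    14.05841197
  78.54733192  46.29065969]
{"xyz":[-0.01, 0.0, 0.47],"angular":[0.0, -0.01, 0.0]},
{"xyz":[-0.01, 0.0, 0.47],"angular":[0.0, -0.01, 0.0]},
{"xyz":[-0.01, 0.0, 0.47],"angular":[0.0, -0.01, 0.0]},
{"xyz":[-0.01, 0.0, 0.47],"angular":[0.0, 0.0, 0.0]},
{"xyz":[-0.01, 0.0, 0.47],"angular":[0.0, -0.01, 0.0]},
{"xyz":[-0.01, 0.0, 0.47],"angular":[0.0, 0.0, 0.0]},
{"xyz":[-0.01, 0.0, 0.46],"angular":[0.0, -0.01, 0.0]},
{"xyz":[-0.01, 0.0, 0.47],"angular":[0.0, 0.0, 0.0]},
{"xyz":[0.0, -0.01, 0.46],"angular":[0.01, -0.01, 0.0]},
```

View pics/w5.png

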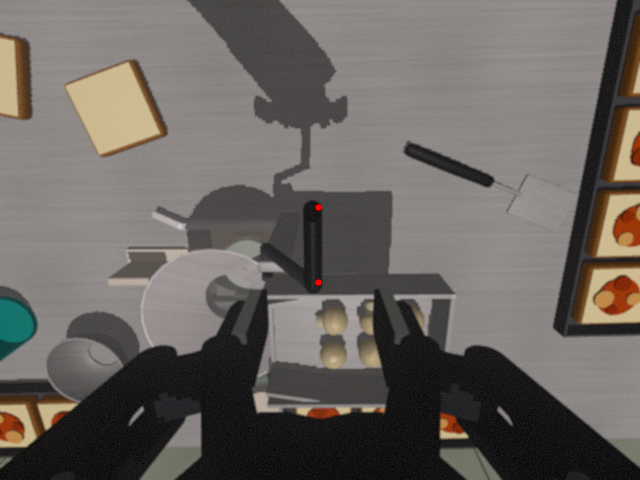

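The bar is at column 313, against 318.5 predicted, so it lies about 3.5 mm further towards -y. I descend with that correction.

apply_moves:
  series:
    - {"xyz": [-0.01,-0.03,0.47],"angular": [0,-0.01,0]}
    - {"xyz": [-0.01,-0.03,0.47],"angular": [0,-0.01,0]}
    - {"xyz": [-0.01,-0.03,0.47],"angular": [0,-0.01,0]}
    - {"xyz": [-0.01,-0.02,0.47],"angular": [0,0,0]}
    - {"xyz": [-0.01,0,0.47],"angular": [0,-0.01,0]}
    - {"xyz": [-0.01,0,0.47],"angular": [0,0,0]}
    - {"xyz": [-0.01,0,0.47],"angular": [0,-0.01,0]}
    - {"xyz": [-0.01,0,0.47],"angular": [0,0,0]}
    - {"xyz": [0,0,0.46],"angular": [0,-0.01,0]}
    - {"xyz": [0,0,0],"angular": [0,0,0]}

```text
t: 12.65
ee_pos: [0.4827, 0.2236, 0.2682]
tcp_rot: [180.0, -0.1, 178.8]
contact_force: [0.0, -0.6, 0.5]
grip_width: 0.0467
finger_force: 0.0
```

apply_moves:
  series:
    - {"xyz": [0,0,0],"angular": [0,0,0]}
    - {"xyz": [0,0,0],"angular": [0,0,0]}
    - {"xyz": [0,0,0],"angular": [0,0,0]}
  hand: -0.45

```text
t: 12.95
ee_pos: [0.4841, 0.2245, 0.271]
tcp_rot: [179.9, 0.1, 178.7]
contact_force: [0.3, 1.1, -0.3]
grip_width: 0.0234
finger_force: 0.0
```

Run:
```python
from station import env
import numpy as np
s=env.read_state(); print(s["ee_pos"],s["tcp_rot"],s["grip_width"],s["contact_force"])
qs=np.r_[0:1.16:.0575]; y=100*np.sin(.52-qs); z=100*np.cos(.52-qs)
print(np.round(np.c_[qs[1:],np.diff(y)/30,-np.diff(z)/30],2))
```

```text
[0.48408183 0.22449618 0.27102704] [1.79853746e+02 1.34465562e-01 1.78740146e+02] 0.023397289396197733 [ 0.32381054  1.08820053 -0.31011241]
[[ 0.06 -0.17 -0.09]
 [ 0.12 -0.17 -0.08]
 [ 0.17 -0.18 -0.07]
 [ 0.23 -0.18 -0.06]
 [ 0.29 -0.19 -0.05]
 [ 0.34 -0.19 -0.04]
 [ 0.4  -0.19 -0.03]
 [ 0.46 -0.19 -0.02]
 [ 0.52 -0.19 -0.01]
 [ 0.58 -0.19  0.01]
 [ 0.63 -0.19  0.02]
 [ 0.69 -0.19  0.03]
 [ 0.75 -0.19  0.04]
 [ 0.8  -0.19  0.05]
 [ 0.86 -0.18  0.06]
 [ 0.92 -0.18  0.07]
 [ 0.98 -0.17  0.08]
 [ 1.04 -0.17  0.09]
 [ 1.09 -0.16  0.1 ]
 [ 1.15 -0.16  0.11]]
```

apply_moves:
  series:
    - {"xyz": [0,-0.1,0],"angular": [0,0,0]}
    - {"xyz": [0,-0.1,-0.03],"angular": [0,0,0]}
    - {"xyz": [0,-0.1,-0.04],"angular": [0,0,0]}
    - {"xyz": [0,-0.1,-0.04],"angular": [0,0,0]}
    - {"xyz": [0,-0.1,-0.04],"angular": [0,0,0]}
    - {"xyz": [0,-0.1,-0.04],"angular": [0,0,0]}
    - {"xyz": [0,-0.1,-0.04],"angular": [0,0,0]}
    - {"xyz": [0,-0.1,-0.04],"angular": [0,0,0]}
    - {"xyz": [0,-0.1,-0.04],"angular": [0,0,0]}
    - {"xyz": [0,-0.1,-0.03],"angular": [0,0,0]}

```text
t: 13.95
ee_pos: [0.4831, 0.1981, 0.2818]
tcp_rot: [179.5, 0.2, 178.9]
contact_force: [-0.2, 10.1, 2.0]
grip_width: 0.0237
finger_force: 4.9
```

apply_moves:
  series:
    - {"xyz": [0,-0.09,-0.02],"angular": [0,0,0]}
    - {"xyz": [0,-0.09,-0.02],"angular": [0,0,0]}
    - {"xyz": [0,-0.09,-0.02],"angular": [0,0,0]}
    - {"xyz": [0,-0.09,-0.01],"angular": [0,0,0]}
    - {"xyz": [0,-0.09,-0.01],"angular": [0,0,0]}
    - {"xyz": [0,-0.09,-0.01],"angular": [0,0,0]}
    - {"xyz": [0,-0.09,0],"angular": [0,0,0]}
    - {"xyz": [0,-0.09,0],"angular": [0,0,0]}
    - {"xyz": [0,-0.09,0],"angular": [0,0,0]}
    - {"xyz": [0,-0.09,0],"angular": [0,0,0]}

```text
t: 14.95
ee_pos: [0.4833, 0.1711, 0.2852]
tcp_rot: [179.5, 0.3, 178.9]
contact_force: [0.1, 9.2, 5.4]
grip_width: 0.0237
finger_force: 4.0
```

apply_moves:
  series:
    - {"xyz": [0,-0.1,0],"angular": [0,0,0]}
    - {"xyz": [0,-0.1,0],"angular": [0,0,0]}
    - {"xyz": [0,-0.1,0.01],"angular": [0,0,0]}
    - {"xyz": [0,-0.1,0.01],"angular": [0,0,0]}
    - {"xyz": [0,-0.1,0.02],"angular": [0,0,0]}
    - {"xyz": [0,-0.1,0.02],"angular": [0,0,0]}
    - {"xyz": [0,-0.1,0.02],"angular": [0,0,0]}
    - {"xyz": [0,-0.1,0.03],"angular": [0,0,0]}
    - {"xyz": [0,-0.1,0.03],"angular": [0,0,0]}
    - {"xyz": [0,-0.1,0.03],"angular": [0,0,0]}

```text
t: 15.95
ee_pos: [0.4826, 0.1399, 0.2794]
tcp_rot: [179.6, 0.3, 178.8]
contact_force: [-0.1, 6.6, 4.0]
grip_width: 0.0234
finger_force: 3.1
```

apply_moves:
  series:
    - {"xyz": [0,-0.1,0.04],"angular": [0,0,0]}
    - {"xyz": [0,-0.1,0.04],"angular": [0,0,0]}
    - {"xyz": [0,-0.1,0.04],"angular": [0,0,0]}
    - {"xyz": [0,-0.1,0.05],"angular": [0,0,0]}
    - {"xyz": [0,-0.1,0.05],"angular": [0,0,0]}
    - {"xyz": [0,-0.1,0.06],"angular": [0,0,0]}
    - {"xyz": [0,-0.1,0.06],"angular": [0,0,0]}
    - {"xyz": [0,-0.1,0.06],"angular": [0,0,0]}

```text
t: 16.75
ee_pos: [0.4821, 0.1154, 0.2671]
tcp_rot: [179.7, 0.2, 178.8]
contact_force: [-0.1, 5.4, 4.0]
grip_width: 0.0235
finger_force: 2.7
```

apply_moves:
  series:
    - {"xyz": [0,-0.1,0.07],"angular": [0,0,0]}
    - {"xyz": [0,-0.1,0.07],"angular": [0,0,0]}
    - {"xyz": [0,0,0],"angular": [0,0,0]}
    - {"xyz": [0,0,0],"angular": [0,0,0]}
    - {"xyz": [0,0,0],"angular": [0,0,0]}

```text
t: 17.25
ee_pos: [0.4818, 0.1085, 0.2624]
tcp_rot: [179.8, 0.2, 178.8]
contact_force: [2.4, 4.6, 2.2]
grip_width: 0.0234
finger_force: 2.4
```

Run:
```python
from station import env
from h import *
import cv2
a=env.get_image("scene"); b=env.get_image("side")
A=cv2.resize(a["pixels"][170:370,200:400,::-1],None,fx=2,fy=2,interpolation=cv2.INTER_CUBIC)
B=cv2.resize(b["pixels"][180:380,215:415,::-1],None,fx=2,fy=2,interpolation=cv2.INTER_CUBIC)
cv2.imwrite("pics/m6.png",np.hstack([A,B])); print(env.read_state()["ee_pos"])
```

```text
[0.48185907 0.10853605 0.26247219]
```

View pics/m6.png

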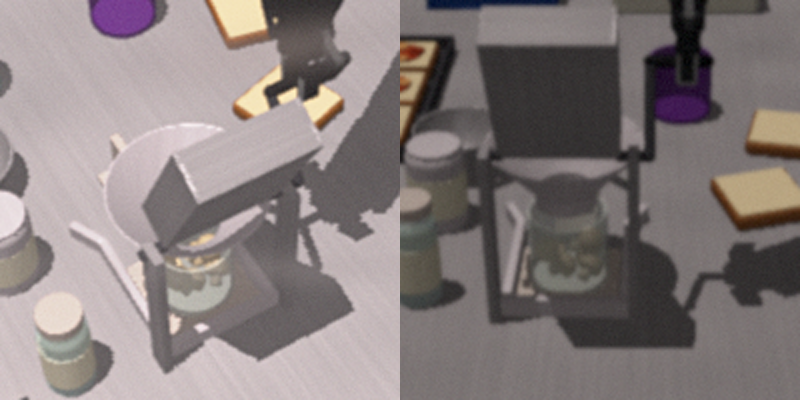

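The pan stands nearly vertical in both views, and mushrooms are visible in the jar at (195,265) and (575,250). I add a small extra push, wait, then level the pan.

apply_moves:
  series:
    - {"xyz": [0,-0.1,0.08],"angular": [0,0,0]}
    - {"xyz": [0,0,0],"angular": [0,0,0]}
    - {"xyz": [0,0,0],"angular": [0,0,0]}
    - {"xyz": [0,0,0],"angular": [0,0,0]}
    - {"xyz": [0,0,0],"angular": [0,0,0]}
    - {"xyz": [0,0,0],"angular": [0,0,0]}
    - {"xyz": [0,0,0],"angular": [0,0,0]}

```text
t: 18.05
ee_pos: [0.4817, 0.1053, 0.2598]
tcp_rot: [179.8, 0.2, 178.8]
contact_force: [2.3, 4.6, 0.3]
grip_width: 0.0234
finger_force: 2.4
```

apply_moves:
  series:
    - {"xyz": [0,0.15,0],"angular": [0,0,0]}
    - {"xyz": [0,0.16,-0.03],"angular": [0,0,0]}
    - {"xyz": [0,0.16,-0.11],"angular": [0,0,0]}
    - {"xyz": [0,0.16,-0.11],"angular": [0,0,0]}
    - {"xyz": [0,0.17,-0.1],"angular": [0,0,0]}
    - {"xyz": [0,0.17,-0.09],"angular": [0,0,0]}
    - {"xyz": [0,0.18,-0.08],"angular": [0,0,0]}
    - {"xyz": [0,0.18,-0.07],"angular": [0,0,0]}
    - {"xyz": [0,0.19,-0.06],"angular": [0,0,0]}
    - {"xyz": [0,0.19,-0.05],"angular": [0,0,0]}

```text
t: 19.05
ee_pos: [0.4824, 0.1549, 0.281]
tcp_rot: [180.0, 0.1, 178.7]
contact_force: [-0.9, -4.9, 3.7]
grip_width: 0.0236
finger_force: 2.4
```

apply_moves:
  series:
    - {"xyz": [0,0.19,-0.03],"angular": [0,0,0]}
    - {"xyz": [0,0.19,-0.02],"angular": [0,0,0]}
    - {"xyz": [0,0.19,-0.01],"angular": [0,0,0]}
    - {"xyz": [0,0.19,0],"angular": [0,0,0]}
    - {"xyz": [0,0.19,0.01],"angular": [0,0,0]}
    - {"xyz": [0,0.19,0.02],"angular": [0,0,0]}
    - {"xyz": [0,0.19,0.03],"angular": [0,0,0]}
    - {"xyz": [0,0.19,0.04],"angular": [0,0,0]}
    - {"xyz": [0,0.18,0.05],"angular": [0,0,0]}
    - {"xyz": [0,0.18,0.06],"angular": [0,0,0]}

```text
t: 20.05
ee_pos: [0.4833, 0.2125, 0.2758]
tcp_rot: [179.9, 0.0, 178.8]
contact_force: [1.1, -2.1, 1.0]
grip_width: 0.0237
finger_force: 1.2
```

apply_moves:
  series:
    - {"xyz": [0,0.12,0.06],"angular": [0,0,0]}
    - {"xyz": [0,0.12,0.06],"angular": [0,0,0]}
    - {"xyz": [0,0.1,0.05],"angular": [0,0,0]}
    - {"xyz": [0,0,0],"angular": [0,0,0]}

```text
t: 20.45
ee_pos: [0.4835, 0.2228, 0.2706]
tcp_rot: [179.8, 0.0, 178.8]
contact_force: [0.3, 0.5, 0.5]
grip_width: 0.0238
finger_force: 0.0
```

apply_moves:
  series:
    - {"xyz": [0,0.07,0.02],"angular": [0,0,0]}
    - {"xyz": [0,0.07,0.02],"angular": [0,0,0]}
    - {"xyz": [0,0,0],"angular": [0,0,0]}

```text
t: 20.75
ee_pos: [0.4836, 0.2254, 0.2694]
tcp_rot: [180.0, 0.0, 178.7]
contact_force: [-1.8, -4.4, 1.6]
grip_width: 0.0234
finger_force: 2.3
```

apply_moves:
  series:
    - {"xyz": [0,0.07,0.02],"angular": [0,0,0]}
    - {"xyz": [0,0.07,0.02],"angular": [0,0,0]}
    - {"xyz": [0,0,0],"angular": [0,0,0]}

```text
t: 21.05
ee_pos: [0.484, 0.2255, 0.2683]
tcp_rot: [-179.6, -0.0, 178.5]
contact_force: [-2.0, -15.6, 9.0]
grip_width: 0.0233
finger_force: 7.9
```

apply_moves:
  series:
    - {"xyz": [0,0.06,0.02],"angular": [0,0,0]}
    - {"xyz": [0,0.06,0.02],"angular": [0,0,0]}
    - {"xyz": [0,0,0],"angular": [0,0,0]}

```text
t: 21.35
ee_pos: [0.4846, 0.2255, 0.2669]
tcp_rot: [-179.3, -0.1, 178.4]
contact_force: [-4.4, -24.5, 13.8]
grip_width: 0.0237
finger_force: 12.4
```

apply_moves:
  series:
    - {"xyz": [0,-0.15,0],"angular": [0,0,0]}
    - {"xyz": [0,-0.15,0],"angular": [0,0,0]}
    - {"xyz": [0,-0.08,0],"angular": [0,0,0]}
    - {"xyz": [0,0,0],"angular": [0,0,0]}
    - {"xyz": [0,0,0],"angular": [0,0,0]}
  hand: 0.1

```text
t: 21.85
ee_pos: [0.4836, 0.2233, 0.2674]
tcp_rot: [179.8, 0.1, 178.8]
contact_force: [-0.5, 0.7, 0.3]
grip_width: 0.0468
finger_force: 0.0
```

apply_moves:
  series:
    - {"xyz": [0,0,-0.3],"angular": [0,0,0]}
    - {"xyz": [0,0,-0.5],"angular": [0,0,0]}
    - {"xyz": [0,0,-0.8],"angular": [0,0,0]}
    - {"xyz": [0,0,-0.8],"angular": [0,0,0]}
    - {"xyz": [0,0,-0.8],"angular": [0,0,0]}
    - {"xyz": [0,0,-0.8],"angular": [0,0,0]}
    - {"xyz": [0,0,-0.4],"angular": [0,0,0]}
    - {"xyz": [0,0,0],"angular": [0,0,0]}

```text
t: 22.65
ee_pos: [0.4841, 0.2233, 0.4015]
tcp_rot: [179.8, 0.3, 178.8]
contact_force: [-0.2, 0.3, -0.4]
grip_width: 0.047
finger_force: 0.0
```

Run:
```python
from station import env
from h import *
import cv2
P=[.6133,.109,-.0245]
def mask(px): h=cv2.cvtColor(px,cv2.COLOR_RGB2HSV); return cv2.inRange(h,(10,50,90),(28,160,255))
d=pickle.load(open("d0.pkl","rb")); 
for n,ins in(("scene",None),("side",None)):
    i=env.get_image(n); pickle.dump(i,open(n+"7.pkl","wb"))
    c=proj(i,W(P,[[60,66,205],[-60,66,205],[-60,238,205],[60,238,205]])).astype(np.int32)
    j=proj(i,W(P,[[0,0,10]]))[0]; 
    for nm,k in(("before",d[n]),("now",i)):
        m=mask(np.ascontiguousarray(k["pixels"])); r=np.zeros_like(m); cv2.fillPoly(r,[c],255)
        jj=np.zeros_like(m); cv2.circle(jj,(int(j[0]),int(j[1])-10),35,255,-1)
        print(n,nm,"pan px",cv2.countNonZero(m&r),"jar px",cv2.countNonZero(m&jj&~r))
    # pan tilt check: correlate patches of pan region
    dif=cv2.absdiff(cv2.cvtColor(i["pixels"],6),cv2.cvtColor(d[n]["pixels"],6)); b=cv2.boundingRect(c); print("median diff",np.median(dif[b[1]:b[1]+b[3],b[0]:b[0]+b[2]]))
s=env.read_state(); print(s["ee_pos"],s["tcp_rot"])
e=[180,-20,88.6]; z=Rn.from_euler("xyz",e,degrees=True).as_matrix()[:,2]
T=np.array([.6105,-.039,.042]); s=plan(T-.30*z+[0,0,.06],e,18); plan(T,e,12,s)
```

```text
scene before pan px 1065 jar px 0
scene now pan px 0 jar px 0
median diff 9.0
side before pan px 567 jar px 0
side now pan px 0 jar px 0
median diff 3.0
[0.48328434 0.22230478 0.39885692] [1.79906240e+02 4.11716443e-02 1.78748096e+02]
{"xyz":[-0.25, -0.67, 0.03],"angular":[-0.1, 0.1, 0.58]},
{"xyz":[-0.3, -0.65, 0.01],"angular":[-0.1, 0.1, 0.58]},
{"xyz":[-0.36, -0.62, 0.0],"angular":[-0.1, 0.1, 0.58]},
{"xyz":[-0.41, -0.58, -0.02],"angular":[-0.1, 0.1, 0.58]},
{"xyz":[-0.46, -0.54, -0.03],"angular":[-0.1, 0.1, 0.58]},
{"xyz":[-0.5, -0.5, -0.05],"angular":[-0.1, 0.1, 0.58]},
{"xyz":[-0.54, -0.46, -0.06],"angular":[-0.1, 0.1, 0.57]},
{"xyz":[-0.58, -0.41, -0.08],"angular":[-0.1, 0.1, 0.58]},
{"xyz":[-0.61, -0.35, -0.09],"angular":[-0.1, 0.1, 0.57]},
{"xyz":[-0.64, -0.3, -0.1],"angular":[-0.1, 0.1, 0.58]},
{"xyz":[-0.66, -0.24, -0.12],"angular":[-0.1, 0.1, 0.57]},
{"xyz":[-0.68, -0.18, -0.13],"angular":[-0.1, 0.1, 0.58]},
{"xyz":[-0.69, -0.12, -0.15],"angular":[-0.1, 0.1, 0.57]},
{"xyz":[-0.69, -0.06, -0.16],"angular":[-0.1, 0.1, 0.58]},
{"xyz":[-0.69, 0.01, -0.17],"angular":[-0.1, 0.11, 0.57]},
{"xyz":[-0.69, 0.07, -0.17],"angular":[-0.1, 0.1, 0.58]},
{"xyz":[-0.68, 0.13, -0.19],"angular":[-0.1, 0.11, 0.57]},
{"xyz":[-0.66, 0.18, -0.19],"angular":[-0.1, 0.1, 0.58]},
{"xyz":[-0.06, 0.0, 0.99],"angular":[0.0, 0.0, 0.0]},
{"xyz":[-0.06, 0.0, 0.99],"angular":[0.0, 0.0, 0.0]},
{"xyz":[-0.06, 0.0, 0.99],"angular":[0.0, 0.0, 0.0]},
{"xyz":[-0.05, 0.0, 0.99],"angular":[0.0, 0.0, 0.0]},
{"xyz":[-0.06, 0.0, 0.99],"angular":[0.0, 0.0, 0.0]},
{"xyz":[-0.05, 0.0, 0.99],"angular":[0.0, 0.0, 0.0]},
{"xyz":[-0.06, 0.0, 0.99],"angular":[0.0, 0.0, 0.0]},
{"xyz":[-0.05, 0.0, 0.99],"angular":[0.0, 0.0, 0.0]},
{"xyz":[-0.06, 0.0, 0.99],"angular":[0.0, 0.0, 0.0]},
{"xyz":[-0.05, 0.0, 0.99],"angular":[0.0, 0.0, 0.0]},
{"xyz":[-0.06, 0.0, 0.99],"angular":[0.0, 0.0, 0.0]},
{"xyz":[-0.05, 0.0, 0.99],"angular":[0.0, 0.0, 0.0]},
```

apply_moves:
  series:
    - {"xyz": [-0.25,-0.67,0.03],"angular": [-0.1,0.1,0.58]}
    - {"xyz": [-0.3,-0.65,0.01],"angular": [-0.1,0.1,0.58]}
    - {"xyz": [-0.36,-0.62,0],"angular": [-0.1,0.1,0.58]}
    - {"xyz": [-0.41,-0.58,-0.02],"angular": [-0.1,0.1,0.58]}
    - {"xyz": [-0.46,-0.54,-0.03],"angular": [-0.1,0.1,0.58]}
    - {"xyz": [-0.5,-0.5,-0.05],"angular": [-0.1,0.1,0.58]}
    - {"xyz": [-0.54,-0.46,-0.06],"angular": [-0.1,0.1,0.57]}
    - {"xyz": [-0.58,-0.41,-0.08],"angular": [-0.1,0.1,0.58]}
    - {"xyz": [-0.61,-0.35,-0.09],"angular": [-0.1,0.1,0.57]}
    - {"xyz": [-0.64,-0.3,-0.1],"angular": [-0.1,0.1,0.58]}

```text
t: 23.75
ee_pos: [0.5528, 0.0188, 0.3904]
tcp_rot: [175.8, -11.2, 129.0]
contact_force: [-0.2, 1.2, -1.0]
grip_width: 0.0468
finger_force: 0.0
```

apply_moves:
  series:
    - {"xyz": [-0.66,-0.24,-0.12],"angular": [-0.1,0.1,0.57]}
    - {"xyz": [-0.68,-0.18,-0.13],"angular": [-0.1,0.1,0.58]}
    - {"xyz": [-0.69,-0.12,-0.15],"angular": [-0.1,0.1,0.57]}
    - {"xyz": [-0.69,-0.06,-0.16],"angular": [-0.1,0.1,0.58]}
    - {"xyz": [-0.69,0.01,-0.17],"angular": [-0.1,0.11,0.57]}
    - {"xyz": [-0.69,0.07,-0.17],"angular": [-0.1,0.1,0.58]}
    - {"xyz": [-0.68,0.13,-0.19],"angular": [-0.1,0.11,0.57]}
    - {"xyz": [-0.66,0.18,-0.19],"angular": [-0.1,0.1,0.58]}
    - {"xyz": [0,0,0],"angular": [0,0,0]}
    - {"xyz": [0,0,0],"angular": [0,0,0]}

```text
t: 24.75
ee_pos: [0.6079, -0.1421, 0.3834]
tcp_rot: [-179.9, -20.0, 88.5]
contact_force: [-0.5, 0.2, 0.0]
grip_width: 0.0472
finger_force: 0.0
```

Run:
```python
from station import env
from h import *
import cv2
P=[.6133,.109,-.0245]
i=env.get_image("scene"); w=env.get_image("wrist"); pickle.dump(w,open("w8.pkl","wb"))
th=np.linspace(0,6.28,60)
for n,k in(("scene",i),("wrist",w)):
    h=cv2.cvtColor(np.ascontiguousarray(k["pixels"]),cv2.COLOR_RGB2HSV); m=cv2.inRange(h,(8,40,60),(30,170,255))
    c=proj(k,W(P,np.c_[86*np.cos(th),86*np.sin(th),185+0*th])).astype(np.int32); r=np.zeros_like(m); cv2.fillPoly(r,[c],255)
    nb,_,st,ce=cv2.connectedComponentsWithStats(m&r); print(n,[(s[4],cc.round(0).tolist()) for s,cc in zip(st[1:],ce[1:]) if s[4]>8], "outlet",proj(k,W(P,[[0,0,125],[0,0,40]])).round(0).tolist())
print("fin pred",proj(w,[[.6095,-.0775,.078],[.6085,-.0175,.078]]))
g=w["pixels"]; 
s=env.read_state(); print(s["ee_pos"],s["tcp_rot"])
e=[180,-20,88.6]; T=np.array([.6105,-.039,.042]); plan(T,e,12)
```

```text
scene [] outlet [[296.0, 280.0], [297.0, 302.0]]
wrist [(np.int32(273), [330.0, 84.0]), (np.int32(49), [308.0, 87.0])] outlet [[319.0, 66.0], [319.0, 96.0]]
fin pred [[319.90391351 221.43862108]
 [318.08317528 176.81669207]]
[ 0.6080302  -0.14031433  0.38418938] [179.98513346 -20.049953    88.68419512]
{"xyz":[-0.06, 0.0, 0.99],"angular":[0.0, 0.0, 0.0]},
{"xyz":[-0.06, 0.0, 0.99],"angular":[0.0, 0.0, 0.0]},
{"xyz":[-0.06, 0.0, 0.99],"angular":[0.0, 0.0, 0.0]},
{"xyz":[-0.06, 0.0, 0.99],"angular":[0.0, 0.0, 0.0]},
{"xyz":[-0.06, 0.0, 0.99],"angular":[0.0, 0.0, 0.0]},
{"xyz":[-0.06, 0.0, 0.99],"angular":[0.0, 0.0, 0.0]},
{"xyz":[-0.06, 0.0, 0.99],"angular":[0.0, 0.0, 0.0]},
{"xyz":[-0.06, 0.0, 0.99],"angular":[0.0, 0.0, 0.0]},
{"xyz":[-0.06, 0.0, 0.99],"angular":[0.0, 0.0, 0.0]},
{"xyz":[-0.07, 0.0, 0.99],"angular":[0.0, 0.0, 0.0]},
{"xyz":[-0.06, 0.0, 0.99],"angular":[0.0, 0.0, 0.0]},
{"xyz":[-0.07, 0.0, 0.98],"angular":[0.0, -0.01, 0.01]},
```

The pan is empty, the funnel walls are clear, and mushroom colour shows only through the outlet. I descend to the handle.

apply_moves:
  series:
    - {"xyz": [-0.06,0,0.99],"angular": [0,0,0]}
    - {"xyz": [-0.06,0,0.99],"angular": [0,0,0]}
    - {"xyz": [-0.06,0,0.99],"angular": [0,0,0]}
    - {"xyz": [-0.06,0,0.99],"angular": [0,0,0]}
    - {"xyz": [-0.06,0,0.99],"angular": [0,0,0]}
    - {"xyz": [-0.06,0,0.99],"angular": [0,0,0]}
    - {"xyz": [-0.06,0,0.99],"angular": [0,0,0]}
    - {"xyz": [-0.06,0,0.99],"angular": [0,0,0]}
    - {"xyz": [-0.06,0,0.6],"angular": [0,0,0]}
    - {"xyz": [-0.02,0,0.3],"angular": [0,0,0]}

```text
t: 25.85
ee_pos: [0.609, -0.0649, 0.1285]
tcp_rot: [-179.9, -20.1, 88.7]
contact_force: [-0.2, -0.4, 0.2]
grip_width: 0.047
finger_force: 0.0
```

Run:
```python
from station import env
from h import *
s=env.read_state(); print(s["ee_pos"],s["tcp_rot"],s["contact_force"])
plan([.6105,-.039,.042],[180,-20,88.6],8)
```

```text
[ 0.60902332 -0.06490633  0.12849923] [-179.89736994  -20.06801278   88.68741683] [-0.15332155 -0.42557206  0.23986717]
{"xyz":[-0.02, 0.0, 0.38],"angular":[0.0, 0.0, 0.0]},
{"xyz":[-0.02, 0.0, 0.37],"angular":[0.0, 0.0, 0.0]},
{"xyz":[-0.02, 0.01, 0.38],"angular":[0.0, 0.0, 0.0]},
{"xyz":[-0.02, 0.0, 0.37],"angular":[0.0, 0.0, 0.0]},
{"xyz":[-0.02, 0.01, 0.38],"angular":[0.0, 0.0, 0.0]},
{"xyz":[-0.03, 0.0, 0.37],"angular":[-0.01, 0.0, 0.0]},
{"xyz":[-0.02, 0.01, 0.38],"angular":[0.0, 0.0, 0.0]},
{"xyz":[-0.03, 0.0, 0.37],"angular":[-0.01, -0.01, 0.01]},
```

apply_moves:
  series:
    - {"xyz": [-0.02,0,0.38],"angular": [0,0,0]}
    - {"xyz": [-0.02,0,0.37],"angular": [0,0,0]}
    - {"xyz": [-0.02,0.01,0.38],"angular": [0,0,0]}
    - {"xyz": [-0.02,0,0.37],"angular": [0,0,0]}
    - {"xyz": [-0.02,0.01,0.38],"angular": [0,0,0]}
    - {"xyz": [-0.03,0,0.37],"angular": [0,0,0]}
    - {"xyz": [-0.02,0.01,0.3],"angular": [0,0,0]}
    - {"xyz": [-0.02,0,0.2],"angular": [0,0,0]}
    - {"xyz": [0,0,0],"angular": [0,0,0]}
    - {"xyz": [0,0,0],"angular": [0,0,0]}

```text
t: 26.85
ee_pos: [0.6118, -0.0436, 0.0507]
tcp_rot: [180.0, -20.0, 88.6]
contact_force: [-0.3, -0.7, 0.2]
grip_width: 0.0471
finger_force: 0.0
```

apply_moves:
  series:
    - {"xyz": [0,0,0],"angular": [0,0,0]}
    - {"xyz": [0,0,0],"angular": [0,0,0]}
    - {"xyz": [0,0,0],"angular": [0,0,0]}
    - {"xyz": [0,0,0],"angular": [0,0,0]}
    - {"xyz": [0,0,0],"angular": [0,0,0]}
    - {"xyz": [0,0,0],"angular": [0,0,0]}
  hand: -1
  grip_force: 40

```text
t: 27.45
ee_pos: [0.6117, -0.0439, 0.051]
tcp_rot: [180.0, -20.0, 88.6]
contact_force: [-2.3, -1.9, 5.5]
grip_width: 0.0112
finger_force: 40.7
```

apply_moves:
  series:
    - {"xyz": [-0.05,0,-0.05],"angular": [0,0,0]}
    - {"xyz": [-0.13,0,-0.05],"angular": [0,0,0]}
    - {"xyz": [-0.22,0,-0.08],"angular": [0,0,0]}
    - {"xyz": [-0.3,0,-0.11],"angular": [0,0,0]}
    - {"xyz": [-0.3,0,-0.11],"angular": [0,0,0]}
    - {"xyz": [-0.3,0,-0.11],"angular": [0,0,0]}
    - {"xyz": [-0.3,0,-0.11],"angular": [0,0,0]}
    - {"xyz": [-0.3,0,-0.11],"angular": [0,0,0]}

```text
t: 28.25
ee_pos: [0.61, -0.1058, 0.0515]
tcp_rot: [180.0, -20.0, 88.5]
contact_force: [0.9, 2.7, -4.5]
grip_width: 0.0114
finger_force: 38.9
```

apply_moves:
  series:
    - {"xyz": [-0.3,0,-0.11],"angular": [0,0,0]}
    - {"xyz": [-0.3,0,-0.11],"angular": [0,0,0]}
    - {"xyz": [-0.3,0,-0.11],"angular": [0,0,0]}
    - {"xyz": [-0.3,0,-0.11],"angular": [0,0,0]}
    - {"xyz": [-0.3,0,-0.11],"angular": [0,0,0]}
    - {"xyz": [-0.3,0,-0.11],"angular": [0,0,0]}
    - {"xyz": [-0.3,0,-0.11],"angular": [0,0,0]}
    - {"xyz": [-0.3,0,-0.11],"angular": [0,0,0]}
    - {"xyz": [-0.3,0,-0.11],"angular": [0,0,0]}
    - {"xyz": [-0.3,0,-0.11],"angular": [0,0,0]}

```text
t: 29.25
ee_pos: [0.6076, -0.2012, 0.0518]
tcp_rot: [180.0, -20.0, 88.6]
contact_force: [-0.0, 1.4, -5.2]
grip_width: 0.0116
finger_force: 38.9
```

apply_moves:
  series:
    - {"xyz": [-0.3,0,-0.11],"angular": [0,0,0]}
    - {"xyz": [-0.3,0,-0.11],"angular": [0,0,0]}
    - {"xyz": [-0.3,0,-0.11],"angular": [0,0,0]}
    - {"xyz": [-0.3,0,-0.11],"angular": [0,0,0]}
    - {"xyz": [-0.22,0,-0.08],"angular": [0,0,0]}
    - {"xyz": [-0.13,0,-0.05],"angular": [0,0,0]}
    - {"xyz": [-0.05,0,-0.02],"angular": [0,0,0]}
    - {"xyz": [0,0,0],"angular": [0,0,0]}
    - {"xyz": [0,0,0],"angular": [0,0,0]}

```text
t: 30.15
ee_pos: [0.6065, -0.2521, 0.0522]
tcp_rot: [180.0, -19.9, 88.6]
contact_force: [-0.3, -1.2, -5.0]
grip_width: 0.0112
finger_force: 39.1
```

apply_moves:
  series:
    - {"xyz": [-0.01,0,0.03],"angular": [0,0,0]}
    - {"xyz": [0,0,0],"angular": [0,0,0]}
    - {"xyz": [0,0,0],"angular": [0,0,0]}

```text
t: 30.45
ee_pos: [0.6066, -0.2519, 0.0514]
tcp_rot: [180.0, -20.0, 88.6]
contact_force: [-0.4, -2.1, -3.1]
grip_width: 0.0114
finger_force: 39.3
```

apply_moves:
  series:
    - {"xyz": [0,0,0],"angular": [0,0,0]}
    - {"xyz": [0,0,0],"angular": [0,0,0]}
    - {"xyz": [0,0,0],"angular": [0,0,0]}
    - {"xyz": [0,0,0],"angular": [0,0,0]}
  hand: 0.1

```text
t: 30.85
ee_pos: [0.6067, -0.2511, 0.0514]
tcp_rot: [180.0, -20.0, 88.6]
contact_force: [0.4, -0.2, 0.6]
grip_width: 0.0471
finger_force: 0.0
```

apply_moves:
  series:
    - {"xyz": [0,0,-0.3],"angular": [0,0,0]}
    - {"xyz": [0,0,-0.5],"angular": [0,0,0]}
    - {"xyz": [0,0,-0.8],"angular": [0,0,0]}
    - {"xyz": [0,0,-0.8],"angular": [0,0,0]}
    - {"xyz": [0,0,-0.8],"angular": [0,0,0]}
    - {"xyz": [0,0,-0.8],"angular": [0,0,0]}
    - {"xyz": [0,0,-0.5],"angular": [0,0,0]}
    - {"xyz": [0,0,0],"angular": [0,0,0]}
    - {"xyz": [0,0,0],"angular": [0,0,0]}

```text
t: 31.75
ee_pos: [0.605, -0.2974, 0.1778]
tcp_rot: [180.0, -20.0, 88.6]
contact_force: [-0.5, 0.7, -1.0]
grip_width: 0.0467
finger_force: 0.0
```

Run:
```python
from station import env
from h import *
import cv2
P=[.6133,.109,-.0245]
d=pickle.load(open("d0.pkl","rb"))
for n in("scene","side","wrist"):
    k=env.get_image(n); h=cv2.cvtColor(np.ascontiguousarray(k["pixels"]),cv2.COLOR_RGB2HSV); m=cv2.inRange(h,(10,45,60),(28,170,255))
    j=proj(k,W(P,[[0,-206,8],[0,-206,98],[46,-206,50],[-46,-206,50]])).round(0)
    r=np.zeros_like(m); c=j.mean(0); cv2.circle(r,(int(c[0]),int(c[1])),int(np.ptp(j[:,0])*.5+10),255,-1)
    nb,_,st,ce=cv2.connectedComponentsWithStats(m&r)
    print(n,"jar",j.tolist(),[(int(s[4]),cc.round(0).tolist()) for s,cc in zip(st[1:],ce[1:]) if s[4]>15])
s=env.read_state(); print(s["t"],s["ee_pos"],s["contact_force"])
```

```text
scene jar [[257.0, 250.0], [254.0, 226.0], [238.0, 246.0], [272.0, 231.0]] [(152, [259.0, 233.0])]
side jar [[306.0, 272.0], [305.0, 242.0], [288.0, 258.0], [323.0, 258.0]] []
wrist jar [[319.0, 68.0], [318.0, 2.0], [373.0, 42.0], [264.0, 42.0]] [(1844, [340.0, 39.0]), (756, [294.0, 45.0]), (26, [299.0, 79.0])]
31.9 [ 0.60455508 -0.296697    0.17666774] [-0.19277953 -0.18175345  1.03304533]
```

```bash
python3 -c "
from station import env
print(env.sign_off())"
```

```text
the job is handed in; nothing more can be done
None
```

The job is handed in at about 32 s, with no verdict returned: the pan showed empty and is level on its end stop, mushrooms show in the jar (not counted singly), and the tray is drawn out about 206 mm from the funnel axis and released.

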